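# File the flat parts case upright in the bench rack

## Robot

A 6-joint arm with a two-finger parallel gripper is mounted at the origin on the work surface. World frame = base frame: x ahead of the robot, y to its left, z up, the work surface at z = 0. Lengths are in mm, angles in rad, forces in N, time in s.
With the tool pointing down it reaches from about 400 to 925 mm from the base axis. Payload 12.5 kg.
Tool frame: the origin (TCP) lies at the very end of the fingers, on their centre line; the grasp point (between the pads) lies behind it (env.grip_depth is the z of the grasp point in the tool frame, in mm); z points along the fingers, y is the line along which they close (so a half turn about z gives the same grasp; the last joint's range is limited). The gripper opens to 95 mm and grips with 3 to 60 N. Pads are 20 mm wide; open, the fingers measure 119 mm over their backs; the gripper's body (75 mm by 180 mm) begins 59 mm behind the grasp point.
Start: joints at [-0.106, 0.491, 1.559, -0, 1.092, -0.106], TCP at [625.017, 0.021, 214.661] pointing down, gripper open.
Joint ranges: [-3.1, 3.1], [-0.84, 2.19], [0.05, 2.79], [-1.13, 4.28], [0.06, 2.93], [-2.69, 2.69]. Speed limits (rad/s): [2.22, 2.22, 2.79, 3.14, 3.14, 3.14].

## Interface

Orientations are given as [roll, pitch, yaw] about the fixed x, y, z axes, in that order (R = Rz(yaw) Ry(pitch) Rx(roll)).
In Python, from cell import env, optics gives the robot as it stands.
- The arm moves only by the tool step_arm, never from a script. Its argument "moves" is a list of rows, each an object of numbers: "tx", "ty", "tz": the shift along the tool's x, y, z in mm; "roll": the turn about the tool's z in rad. In form: [{"tx": .., "ty": .., "tz": .., "roll": ..}, ...]. A call has 1 to 12 rows; each row is the pose to reach, as a shift and turn from the pose commanded when the call began, along the tool's axes at that moment; what a row does not reach only later rows make up. A row lasts 1/12 s, in which the tool goes at most 41.7 mm and 7.16 degrees, less where a joint would pass 70% of its speed; a pose out of reach is approached as far as the arm can. A call with a gripper value outside its range is refused whole. "grip" is the finger opening in mm, from 0 to 95.1, set as the call begins (left out, the last holds). The fingers move at their own pace and stop on an object; the grip force is fixed at half the most. Time passes only in rows, so rows that repeat a pose let the fingers close. It gives the time, the measured TCP pose, the force, the opening and the grip force at its end, in the units of the state.
- env.state(): the state, without advancing time (a new reading comes with each control period).
- optics.read_camera(name): name is "scene" or "side" or "wrist"; returns a dict with "pixels" (400x640x3 uint8, blue, green, red), "mtx" (3x3 intrinsics, pixels), "dist" ([k1, k2, p1, p2, k3] as OpenCV has them; the pictures are not rectified), "view" (4x4, takes a point from world to camera coordinates). Camera axes: x right, y down, z forward; pixel columns grow to the right and rows downward; lengths in mm; the calibration is good to about 2 mm. A picture is of the moment at which its call begins. There is no depth.
- env.job_done(): hands the job in; it is judged then, once.
The state is a dict: "t": time; "joints": joint angles; "qvel": joint speeds; "tau": joint torques, N m; "eef_pos": TCP position; "tcp_rot": TCP orientation; "ft_force": force on the tool from outside, world axes, zero at the start; "moment": the same for the moment, N m; "opening": opening from 0.0 (shut) to 1.0 (fully open); "grip_force": force on a finger pad.
Only numpy, scipy, OpenCV 4.12 (cv2) and the standard library are available. Lean on these libraries where they do the work, as an engineer would, in place of code of your own. Each camera call takes 0.05 s, during which the arm holds its last target. There are 200 camera calls.

## Task

One flat parts case lies on the bench: stand it up on its plain foot end, clasp end up, on the open bench and let go so that it stands by itself. Then take it again from above by its two broad faces and set it down gently in the wide, empty middle bay of the wooden rack, upright on the rack's base, its broad faces parallel to the dividers and not sticking out at the rack's front or back. Do not drop it or let it topple, and leave the two cases already in the rack and the other things on the bench as they are.

Things in the scene. Friction and masses are not known exactly. Their poses are not given: they have to be found in the camera images.
- case: the case to file: grey plastic slab 120 x 58 x 26 mm, 0.28 kg, lying flat at the start. Origin: centre of its underside. x = length, to the clasp end (steel clasp, 22 wide x 10 thick, sticks out 6 mm); y = width; z = thickness, up while it lies (broad faces at z = 0 and 26 mm). The other end, the foot end, is flat, with a black band round it.
- case_foot (a point): centre of the case's flat foot end (58 x 26 mm), same axes as the case; 120 mm from the clasp end
- case_top (a point): centre of the case's clasp end (58 x 26 mm, without the clasp), same axes as the case
- rack: fixed pale wooden rack, 90 mm deep (x), 208 wide (y). Origin: centre of its underside on the bench, z up. Base board 8 thick; four dividers 8 thick and as deep as the rack, tops 85 above the bench, centred at y = -100, -54, +54, +100: middle bay 100 wide, two outer bays 38 wide; open at front, back and top
- rack_bay (a point): centre of the floor of the rack's middle bay, on top of the base board (8 mm above the bench), axes as the rack: y across the bay, x from front to back
- case_left: a like case (bystander, loose) standing on its foot end in the rack's +y outer bay, top 128 above the bench plus the 6 mm clasp; its broad face is about 64 mm from the middle of the middle bay. Its x axis points up
- case_right: a like case (bystander, loose) standing on its foot end in the rack's -y outer bay, mirror-like to case_left. Its x axis points up
- loupe: bystander: dark green eyeglass loupe, 38 diameter at its foot, 30 tall, near one long side of the lying case; origin at the centre of its underside
- cushion: bystander: black rubber casing cushion, disc 72 diameter, 18 tall; origin at the centre of its underside
- tweezers: bystander: steel tweezers lying flat, 138 long (x from -55 to +83), 9 wide, 6 tall
- bottle: bystander: small amber bottle 44 diameter, 85 tall, at the far side of the bench; origin at the centre of its underside
- jar: bystander: small amber jar 52 diameter, 55 tall, at the far side of the bench; origin at the centre of its underside
Mind the look-alikes: they are no part of the job. What is shaped like the case but green or purple is not meant. What is shaped like the rack but green is not meant.

How it is judged (in metres and radians):
On the way:
1. the case stands by itself on its foot end on the open bench, clasp end up, let go (angle between case's own x axis and vertical below 0.1 rad and height (world z) of case_foot below 0.004 m and contact force between case and the fingers below 0.05 N and linear speed of case below 0.02 m/s and horizontal distance between case_foot and rack_bay above 0.08 m), for 0.3 s.
At the end, for the whole second after the job is handed in: The case stands still on the middle bay's floor (4 mm), clasp end up, upright within 0.08 rad, within 18 mm of the bay's middle front to back and 40 mm across, broad faces within 0.2 rad of the dividers; filed cases within 0.1 rad of upright, no bystander moved 20 mm (angle between case's own x axis and vertical below 0.08 rad and x of case_foot in the frame of rack_bay between -0.018 and 0.018 m and y of case_foot in the frame of rack_bay between -0.04 and 0.04 m and z of case_foot in the frame of rack_bay between -0.004 and 0.004 m and angle between the z axis of case and the y axis of rack, either way round below 0.2 rad and linear speed of case below 0.01 m/s and angle between each of case_left, case_right's own x axis and vertical below 0.1 rad and distance of each of loupe, cushion, tweezers, bottle, jar, case_left, case_right from where it was at the start of the episode below 0.02 m); the robot touches nothing.
It fails at once if the case is dropped or topples (faster than 0.45 m/s while no finger holds it) (linear speed of case above 0.45 m/s and contact force between case and the fingers below 0.05 N).
It fails at once if the case is banged or forced (more than 60 N) against the rack (contact force between case and rack above 60 N).
It fails at once if a bystander is disturbed (moved more than 30 mm) (distance of any of loupe, cushion, tweezers, bottle, jar, case_left, case_right from where it was at the start of the episode above 0.03 m).
It also fails if it takes over 72 s, if anything falls off the work surface, if the arm or the gripper's body presses on something with over 40 N, if the wrist force passes 120 N, or if a joint passes its speed limit or range.

## Working session

There is one attempt and no reset: what is moved stays moved. The work goes in short steps, Python scripts to look and compute and a tool call to move; the robot and the scene stay as the last step left them, time stands still between calls to the robot, and variables do not carry over. Pictures are saved under pics/ and viewed, at most 10 in all, crops included, and the job is handed in when it is done.

Besides the shell and the picture viewer there is one more tool, called after "Emit:" by a JSON object that holds its "fn" and its "kwargs". step_arm: Moves the arm, as the interface text tells. Its arguments: {"type":"object","properties":{"moves":{"type":"array"},"grip":{"type":"number"}},"required":["moves"]}

```bash
ls; mkdir -p pics
python3 - <<'E'
from cell import env, optics
import cv2,numpy as np,pickle
print(env.state(), env.grip_depth)
d={}
for n in("scene","side","wrist"):
    c=optics.read_camera(n); d[n]=c; cv2.imwrite(f"pics/{n}0.png",c["pixels"]); print(n,c["mtx"],c["dist"],c["view"])
cv2.imwrite("pics/a.png",cv2.resize(np.vstack([d["scene"]["pixels"],d["side"]["pixels"]]),(480*2,600*2),interpolation=3) if 0 else d["scene"]["pixels"])
pickle.dump(d,open("d0.pkl","wb"))
E
```

```text
pics
{'t': 0.0, 'joints': array([-1.05608781e-01,  4.91567947e-01,  1.55949032e+00,  7.04306143e-06,
        1.09167241e+00, -1.05574969e-01]), 'qvel': array([ 0.00132102, -0.0007078 ,  0.00040961,  0.00066583,  0.00185591,
       -0.0011558 ]), 'tau': array([-9.52334158e-04, -6.12640929e+01, -2.58175153e+01,  6.92750537e-02,
        4.83079045e-02, -1.38641695e-05]), 'eef_pos': array([6.24743416e+02, 4.61426731e-02, 2.14042457e+02]), 'tcp_rot': array([-3.14046162e+00, -1.26135477e-04,  1.57075919e+00]), 'ft_force': array([ 0.60744921, -0.06809515,  0.28530987]), 'moment': array([-0.01445374,  0.05333748, -0.00035898]), 'grip_force': 0.0, 'opening': 1.000700088041868} -18.8
scene [[367.9346286    0.         319.84331287]
 [  0.         367.9346286  201.46371083]
 [  0.           0.           1.        ]] [-0.04672024  0.          0.          0.          0.        ] [[-2.78986373e-01  9.60293165e-01 -1.90819157e-03  1.50463849e+02]
 [ 7.03297898e-01  2.02969758e-01 -6.81304149e-01 -2.74171274e+02]
 [-6.53864413e-01 -1.91416601e-01 -7.31997961e-01  1.46685888e+03]
 [ 0.00000000e+00  0.
[... 263 characters left out ...]
0841159e-02 -6.86362394e-03  5.00348240e+02]
 [ 5.73825509e-02  6.58146685e-01 -7.50699796e-01  5.72001064e+01]
 [-5.48511584e-02 -7.48724678e-01 -6.60607831e-01  1.29441869e+03]
 [ 0.00000000e+00  0.00000000e+00  0.00000000e+00  1.00000000e+00]]
wrist [[336.4704416    0.         323.81995418]
 [  0.         336.4704416  197.2720902 ]
 [  0.           0.           1.        ]] [-0.051968  0.        0.        0.        0.      ] [[ 9.99999106e-01 -8.69288808e-05 -1.33466288e-03 -6.24208689e+02]
 [ 2.53643517e-04 -9.67451922e-01  2.53054766e-01 -2.88899143e+01]
 [-1.31321994e-03 -2.53054878e-01 -9.67451034e-01  3.90748794e+02]
 [ 0.00000000e+00  0.00000000e+00  0.00000000e+00  1.00000000e+00]]
```

View pics/scene0.png

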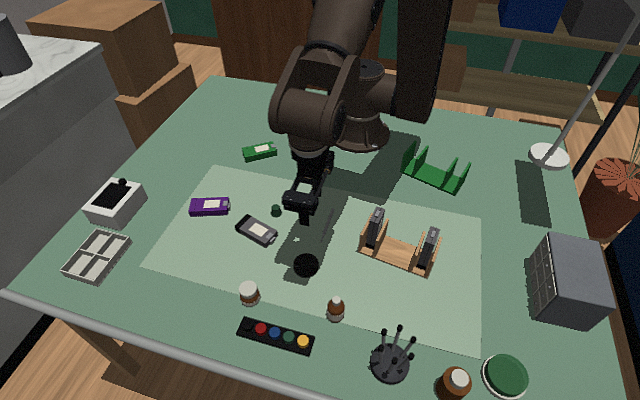

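View pics/side0.png

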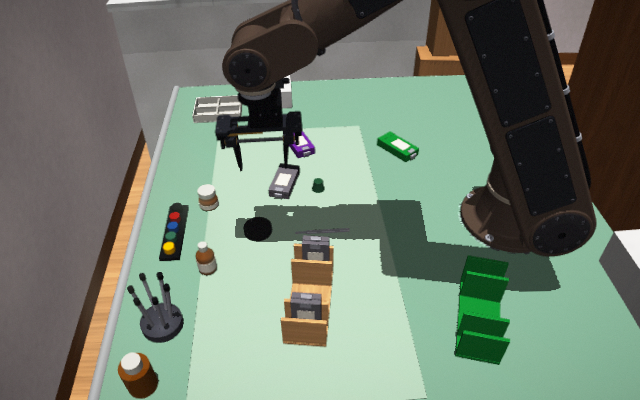

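Candidates:
- Grey slab at scene (256,230) / side (285,180). This matches the description, so it is my choice.
- Purple slab at scene (210,206) and green slab at scene (260,152): look-alikes.
- Cases in the rack at scene (375,228) and (428,248): bystanders.
- Pale wooden rack at scene (398,252) is the goal. The green rack at (437,170) is a look-alike.

Next, one close crop to check the choice.

Run:
```python
import cv2,numpy as np,pickle
d=pickle.load(open("d0.pkl","rb"))
s=d["scene"]["pixels"];q=d["side"]["pixels"];w=d["wrist"]["pixels"]
f=lambda im,x,y,W,H,k:cv2.resize(im[y:y+H,x:x+W],(W*k,H*k),interpolation=cv2.INTER_CUBIC)
a=np.hstack([f(s,225,195,80,60,5),f(q,255,150,80,60,5)])
b=np.hstack([f(s,340,190,133,100,3)[:300,:399],np.zeros((300,1,3),np.uint8),f(q,265,220,100,75,4)])
cv2.imwrite("pics/crop.png",np.vstack([a,b]))
```

```text
(no output)
```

View pics/crop.png

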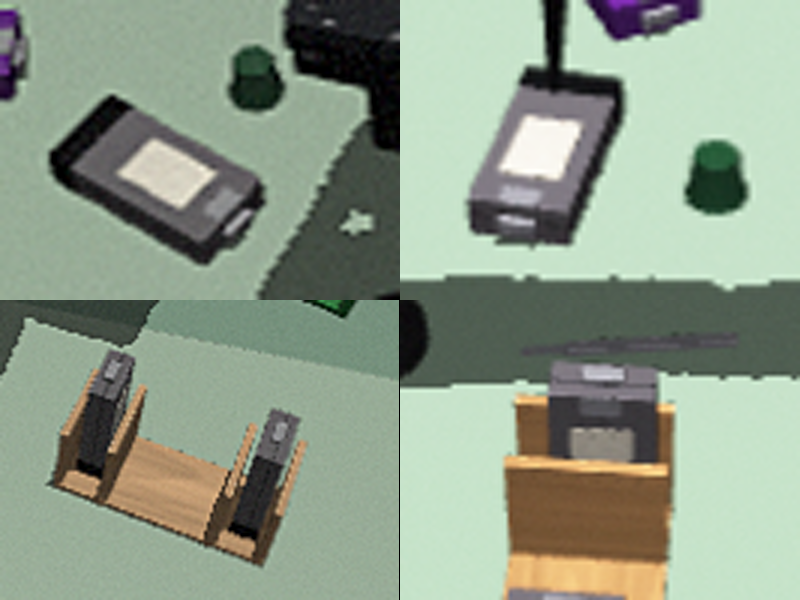

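View pics/wrist0.png

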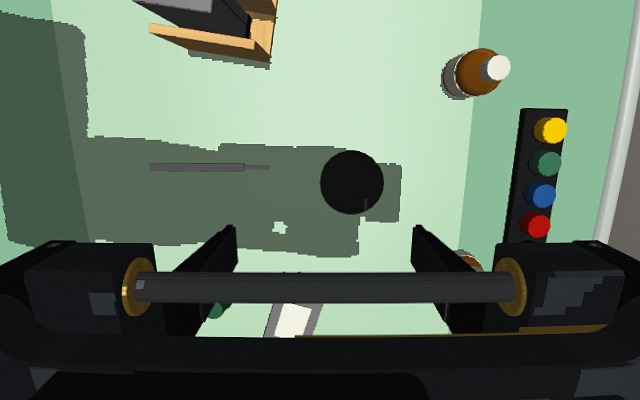

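The chosen slab is grey, with the black foot band at scene (238,225) and the steel clasp at (273,240), so the choice holds. In the side view the loupe is at (399→318,185), on the case's robot-side flank. The wrist view shows the tweezers at (200,167), the cushion at (352,182) and the rack corner at the top. Now for the rays.

```bash
cat > h.py <<'E'
import cv2,numpy as np,pickle
def ray(c,p,z):
    u=cv2.undistortPoints(np.array([[p]],float),c["mtx"],np.array(c["dist"]))[0,0]
    V=c["view"];R=V[:3,:3];C=-R.T@V[:3,3];d=R.T@np.array([u[0],u[1],1])
    return (C+d*(z-C[2])/d[2]).round(1)
def big(m,n=1):
    k,l,s,c=cv2.connectedComponentsWithStats(m.astype(np.uint8))
    o=np.argsort(-s[1:,4])[:n]+1
    return [(l==i).astype(np.uint8) for i in o]
E
python3 - <<'E'
from h import *
d=pickle.load(open("d0.pkl","rb"));S=d["scene"];Q=d["side"]
A=lambda X,Y:(225+X/5-.4,195+Y/5-.4)
B=lambda X,Y:(255+(X-400)/5-.4,150+Y/5-.4)
print("scene case top: footfar,clasp far,clasp near,foot near",[ray(S,A(*p),26) for p in((112,97),(263,185),(212,240),(55,152))])
print("side top: foot l, foot r, clasp r, clasp l",[ray(Q,B(*p),26) for p in((524,72),(622,84),(577,215),(470,200))])
print("loupe",ray(S,A(256,60),30),ray(Q,B(715,152),30),ray(S,A(256,100),0))
for n,c in(("scene",S),("side",Q)):
    hsv=cv2.cvtColor(c["pixels"],cv2.COLOR_BGR2HSV)
    x0,y0,x1,y1=(225,205,290,255) if n=="scene" else (255,155,312,205)
    sub=hsv[y0:y1,x0:x1]
    m=np.zeros(hsv.shape[:2],np.uint8); m[y0:y1,x0:x1]=(sub[...,1]<60)&(sub[...,2]>150)&(c["pixels"][y0:y1,x0:x1,1].astype(int)-c["pixels"][y0:y1,x0:x1,2]<8)
    b=big(m)[0];r=cv2.minAreaRect(cv2.findNonZero(b));print(n,"label",b.sum(),r,ray(c,r[0],26))
    R=(340,190,460,290) if n=="scene" else (270,225,350,355)
    sub=hsv[R[1]:R[3],R[0]:R[2]]
    w=np.zeros_like(m);w[R[1]:R[3],R[0]:R[2]]=(sub[...,0]>5)&(sub[...,0]<25)&(sub[...,1]>70)
    h=cv2.convexHull(np.vstack(cv2.findContours(w,0,2)[0]));ap=cv2.approxPolyDP(h,2,True)[:,0]
    print(n,"rack hull",[(p.tolist(),ray(c,p,0)[:2].tolist(),ray(c,p,85)[:2].tolist()) for p in ap])
E
```

```text
scene case top: footfar,clasp far,clasp near,foot near [array([ 538.5, -235.9,   26. ]), array([ 577.4, -121. ,   26. ]), array([ 623.7, -135.1,   26. ]), array([ 588.8, -251.1,   26. ])]
side top: foot l, foot r, clasp r, clasp l [array([ 594.4, -252.4,   26. ]), array([ 538.4, -236. ,   26. ]), array([ 568.4, -123.2,   26. ]), array([ 626.1, -140.7,   26. ])]
loupe [ 487.8 -159.2   30. ] [ 490.3 -165.2   30. ] [ 495.4 -159.1    0. ]
scene label 148 ((258.117919921875, 229.28773498535156), (16.220474243164062, 10.101371765136719), 29.05460548400879) [ 585.1 -179.    26. ]
scene rack hull [([371, 213], [404.4, 131.4], [480.1, 137.2]), ([441, 237], [440.9, 354.4], [513.1, 338.8]), ([427, 277], [594.1, 325.9], [651.6, 313.1]), ([358, 251], [560.8, 122.7], [621.5, 129.3]), ([360, 234], [497.5, 115.2], [564.2, 122.6])]
side label 165 ((282.5690002441406, 178.8275909423828), (12.812978744506836, 15.227018356323242), 21.801406860351562) [ 587.  -183.7   26. ]
side rack hull [([294, 244], [565.7, 42.9], [565.8, 122.9]), ([333, 247], [470.2, 61.2], [479.3, 139.5]), ([324, 346], [516.7, 337.0], [521.4, 389.3]), ([283, 342], [600.9, 320.6], [597.7, 374.5]), ([281, 318], [603.5, 260.2], [600.0, 319.8])]
```

Emit:
{"fn": "step_arm", "kwargs": {"moves": [{"tx": -30,"ty": -4,"tz": 0,"roll": 0.05},{"tx": -65,"ty": -12,"tz": 0,"roll": 0.1},{"tx": -100,"ty": -20,"tz": 0,"roll": 0.15},{"tx": -135,"ty": -30,"tz": 0,"roll": 0.2},{"tx": -170,"ty": -38,"tz": 0,"roll": 0.25},{"tx": -205,"ty": -46,"tz": 0,"roll": 0.285},{"tx": -240,"ty": -54,"tz": 0,"roll": 0.285},{"tx": -262,"ty": -58,"tz": 0,"roll": 0.285},{"tx": -270,"ty": -60,"tz": 0,"roll": 0.285},{"tx": -270,"ty": -60,"tz": 0,"roll": 0.285},{"tx": -270,"ty": -60,"tz": 0,"roll": 0.285}]}}

```text
t: 1.07
eef_pos: [565.0, -269.4, 214.4]
tcp_rot: [-3.141, -0.0, 1.285]
ft_force: [0.6, -0.2, 0.2]
opening: 1.0
grip_force: 0.0
```

Run:
```python
from h import *
from cell import env,optics
c=optics.read_camera("wrist");s=env.state();print(s["eef_pos"],s["tcp_rot"],s["t"])
pickle.dump(c,open("w1.pkl","wb"))
im=c["pixels"].copy()
hsv=cv2.cvtColor(im,cv2.COLOR_BGR2HSV)
print([ (k,cv2.projectPoints(np.array([p],float),cv2.Rodrigues(c["view"][:3,:3])[0],c["view"][:3,3],c["mtx"],np.array(c["dist"]))[0][0,0].round(0)) for k,p in dict(footfar=(538,-236,26),claspfar=(573,-122,26),claspnear=(625,-138,26),footnear=(592,-252,26)).items()])
cv2.imwrite("pics/w1.png",im)
```

```text
[ 565.19054831 -268.83324409  214.52678847] [-3.14127152e+00 -4.18983898e-04  1.28632409e+00] 1.1167
[('footfar', array([291., 154.])), ('claspfar', array([290.,  34.])), ('claspnear', array([345.,  35.])), ('footnear', array([344., 154.]))]
```

View pics/w1.png

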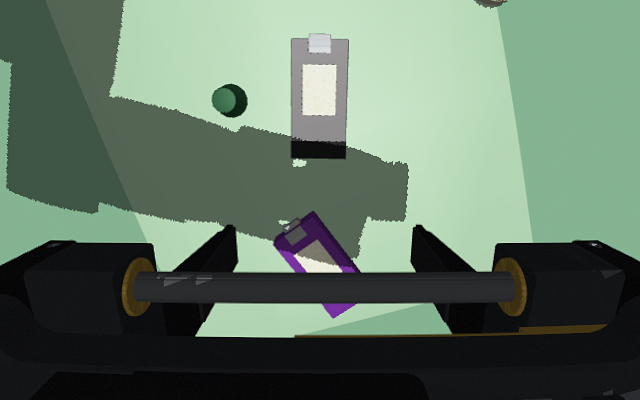

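The wrist view shows the grey case cleanly: clasp-end corners at (292,39) and (349,40), foot at (291,157) and (346,158), loupe at (229,101). The purple look-alike lies at (318,262).

Run:
```python
from h import *
c=pickle.load(open("w1.pkl","rb"))
P=[ray(c,p,26)[:2] for p in((291.5,39),(349,40),(346.5,157),(291,156))];P=np.array(P);print(P)
hi=(P[0]+P[1])/2;lo=(P[2]+P[3])/2;v=hi-lo;print("len",np.linalg.norm(v),"w",np.linalg.norm(P[1]-P[0]),np.linalg.norm(P[2]-P[3]),"ang",np.arctan2(v[1],v[0]))
u=v/np.linalg.norm(v);ctr=(hi+lo)/2
g=ctr+40*u
tcp=np.array([565.1,-269.2]);yaw=1.286
tx=np.array([np.cos(yaw),np.sin(yaw)]);ty=np.array([np.sin(yaw),-np.cos(yaw)])
print("ctr",ctr,"grip",g,"tx,ty",(g-tcp)@tx,(g-tcp)@ty,"loupe",ray(c,(225,101),30),"foot",ctr-60*u)
```

```text
[[ 573.1 -126.6]
 [ 627.5 -143.6]
 [ 593.9 -255.5]
 [ 537.3 -237.8]]
len 116.82248285325906 w 56.99438568841669 59.30303533546999 ang 1.2692136075077798
ctr [ 582.95  -190.875] grip [ 594.83127462 -152.68029731] tx,ty 120.17951856733154 -4.203941240665493 loupe [ 490.1 -164.3   30. ] foot [ 565.12808808 -248.16705403]
```

Emit:
{"fn": "step_arm", "kwargs": {"moves": [{"tx": 30,"ty": -1,"tz": 10,"roll": 0.01},{"tx": 60,"ty": -2,"tz": 30,"roll": 0.01},{"tx": 90,"ty": -3,"tz": 55,"roll": 0.015},{"tx": 115,"ty": -4,"tz": 80,"roll": 0.015},{"tx": 120,"ty": -4,"tz": 110,"roll": 0.015},{"tx": 120,"ty": -4,"tz": 140,"roll": 0.015},{"tx": 120,"ty": -4,"tz": 160,"roll": 0.015},{"tx": 120,"ty": -4,"tz": 175,"roll": 0.015},{"tx": 120,"ty": -4,"tz": 175,"roll": 0.015}], "grip": 84}}

```text
t: 1.87
eef_pos: [593.8, -151.3, 36.8]
tcp_rot: [-3.137, -0.0, 1.273]
ft_force: [1.0, -0.2, -0.2]
opening: 0.887
grip_force: 0.0
```

Run:
```python
from h import *
from cell import env,optics
f=lambda im,x,y,W,H,k:cv2.resize(im[y:y+H,x:x+W],(W*k,H*k),interpolation=cv2.INTER_CUBIC)
s=optics.read_camera("scene")["pixels"];q=optics.read_camera("side")["pixels"];w=optics.read_camera("wrist")["pixels"]
a=np.hstack([f(s,215,180,100,75,4),f(q,235,130,100,75,4)])
b=np.hstack([f(w,120,120,400,260,1),f(w,120,120,400,260,1)*0])
cv2.imwrite("pics/c2.png",np.vstack([a,b]))
```

```text
(no output)
```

View pics/c2.png

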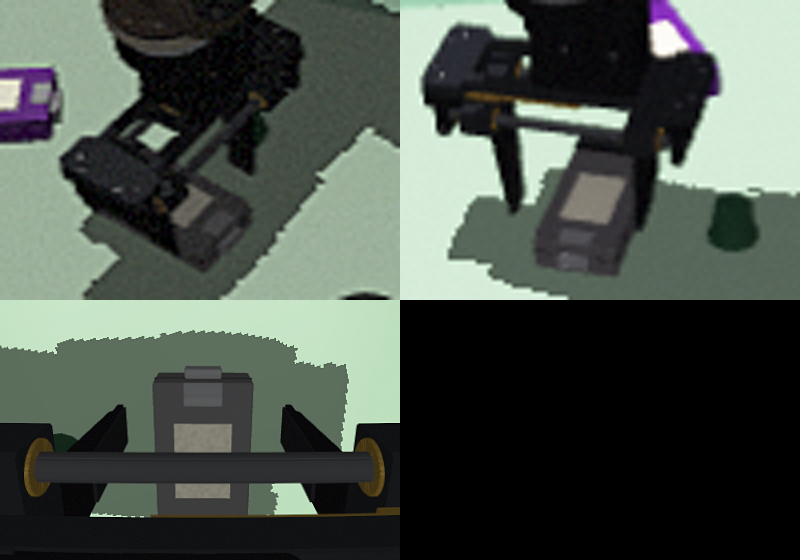

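The fingers straddle the case symmetrically: in the wrist crop the case spans 153–253 and the fingers 127–282. The loupe is clear of the right finger. Descending and closing now.

Emit:
{"fn": "step_arm", "kwargs": {"moves": [{"tx": 0,"ty": 0,"tz": 15,"roll": 0},{"tx": 0,"ty": 0,"tz": 26,"roll": 0},{"tx": 0,"ty": 0,"tz": 33,"roll": 0},{"tx": 0,"ty": 0,"tz": 33.5,"roll": 0},{"tx": 0,"ty": 0,"tz": 33.5,"roll": 0}]}}

```text
t: 2.43
eef_pos: [594.9, -153.7, 6.2]
tcp_rot: [-3.141, -0.0, 1.271]
ft_force: [0.3, 0.6, 0.0]
opening: 0.884
grip_force: 0.0
```

Emit:
{"fn": "step_arm", "kwargs": {"moves": [{"tx": 0,"ty": 0,"tz": 0,"roll": 0},{"tx": 0,"ty": 0,"tz": 0,"roll": 0},{"tx": 0,"ty": 0,"tz": 0,"roll": 0},{"tx": 0,"ty": 0,"tz": 0,"roll": 0},{"tx": 0,"ty": 0,"tz": 0,"roll": 0},{"tx": 0,"ty": 0,"tz": 0,"roll": 0},{"tx": 0,"ty": 0,"tz": 0,"roll": 0},{"tx": 0,"ty": 0,"tz": 0,"roll": 0}], "grip": 45}}

```text
t: 3.1
eef_pos: [595.0, -153.7, 6.4]
tcp_rot: [3.141, -0.0, 1.271]
ft_force: [-1.3, 0.5, 5.0]
opening: 0.608
grip_force: 30.0
```

Emit:
{"fn": "step_arm", "kwargs": {"moves": [{"tx": -2,"ty": 0,"tz": -8,"roll": 0},{"tx": -4,"ty": 0,"tz": -17,"roll": 0},{"tx": -8,"ty": 0,"tz": -25,"roll": 0},{"tx": -11.5,"ty": 0,"tz": -33,"roll": 0},{"tx": -16,"ty": 0,"tz": -41,"roll": 0},{"tx": -21,"ty": 0,"tz": -48,"roll": 0},{"tx": -21,"ty": 0,"tz": -48,"roll": 0},{"tx": -21,"ty": 0,"tz": -48,"roll": 0}]}}

```text
t: 3.77
eef_pos: [588.8, -174.2, 54.7]
tcp_rot: [3.141, 0.0, 1.27]
ft_force: [-0.3, 0.7, -2.3]
opening: 0.607
grip_force: 30.0
```

Run:
```python
from h import *
from cell import env,optics
f=lambda im,x,y,W,H,k:cv2.resize(im[y:y+H,x:x+W],(W*k,H*k),interpolation=cv2.INTER_CUBIC)
s=optics.read_camera("scene")["pixels"];q=optics.read_camera("side")["pixels"];w=optics.read_camera("wrist")["pixels"]
a=np.hstack([f(s,215,180,100,75,4),f(q,235,130,100,75,4)])
b=np.hstack([f(w,120,120,400,260,1),f(w,120,120,400,260,1)*0])
cv2.imwrite("pics/c3.png",np.vstack([a,b]))
```

```text
(no output)
```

View pics/c3.png

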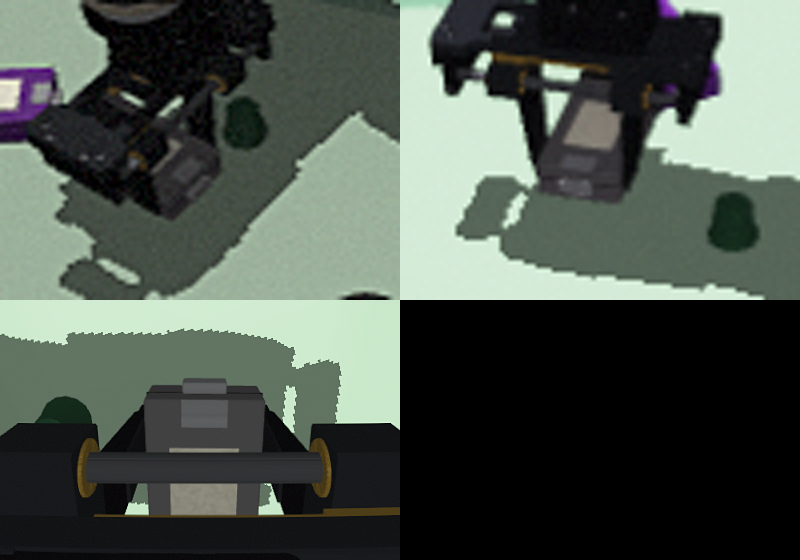

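In the crops the clasp end still faces forward and level, so the case may be held rigidly and not pivoting. I'll check this with force and moment.

Run:
```python
from h import *
from cell import env,optics
s=env.state();print(s["ft_force"],s["moment"],s["eef_pos"])
c=optics.read_camera("wrist");pickle.dump(c,open("w3.pkl","wb"))
g=cv2.cvtColor(c["pixels"],cv2.COLOR_BGR2GRAY).astype(int)
for col in (285,300,345): print("col",col,g[190:235,col].tolist())
for r in (208,215,230,245): print("row",r,g[r,250:400].tolist())
```

```text
[-0.70523221  0.05292712 -2.9231006 ] [ 0.07396995 -0.00205495  0.01637213] [ 588.50930197 -173.58370315   53.73278677]
col 285 [110, 110, 110, 109, 109, 110, 109, 109, 108, 107, 108, 108, 108, 109, 102, 57, 46, 47, 47, 46, 48, 43, 27, 50, 48, 49, 49, 48, 49, 60, 63, 63, 65, 64, 65, 65, 65, 66, 64, 65, 65, 66, 66, 65, 66]
col 300 [110, 110, 109, 109, 109, 109, 109, 110, 109, 110, 109, 110, 109, 110, 105, 67, 46, 46, 46, 47, 47, 46, 32, 49, 49, 47, 49, 48, 49, 58, 68, 67, 67, 63, 64, 63, 62, 63, 64, 64, 64, 63, 64, 64, 65]
col 345 [110, 109, 110, 110, 109, 109, 110, 109, 102, 77, 77, 66, 67, 83, 89, 93, 92, 94, 92, 93, 90, 90, 90, 82, 48, 47, 48, 47, 50, 57, 82, 91, 89, 89, 90, 91, 91, 91, 92, 91, 91, 91, 90, 91, 89]
row 208 [107, 108, 108, 109, 108, 108, 109, 108, 108, 109, 108, 108, 108, 109, 108, 108, 108, 109, 110, 97, 64, 44, 47, 47, 48, 48, 49, 47, 48, 47, 47, 48, 48, 47, 47, 47, 48, 48, 47, 47, 47, 48, 48, 47, 48, 46, 48, 48, 47, 48, 46, 46, 73, 89, 93, 94, 94, 93, 93, 93, 94, 94, 94, 93, 93, 95, 95, 95, 94, 94, 95, 94, 94, 95, 94, 95, 95, 95, 95, 94, 95, 96, 94, 95, 95, 94, 94
[... 1431 characters left out ...]
65, 66, 66, 65, 66, 65, 65, 65, 63, 48, 17, 4, 6, 6, 46, 95, 97, 104, 111, 110, 108, 108, 109, 108, 108]
row 245 [8, 10, 9, 8, 8, 7, 9, 8, 10, 17, 16, 17, 14, 15, 32, 55, 63, 65, 65, 65, 65, 64, 65, 66, 66, 64, 65, 65, 64, 65, 66, 65, 65, 65, 65, 65, 65, 65, 66, 66, 65, 65, 66, 64, 66, 65, 66, 65, 65, 64, 64, 85, 95, 93, 94, 92, 93, 94, 94, 92, 93, 92, 92, 92, 93, 93, 92, 93, 93, 93, 93, 92, 93, 94, 93, 92, 92, 94, 93, 93, 93, 92, 92, 93, 92, 93, 93, 93, 93, 93, 93, 93, 93, 92, 93, 93, 95, 74, 64, 65, 65, 65, 66, 65, 65, 65, 65, 67, 65, 65, 65, 65, 65, 65, 65, 65, 65, 65, 65, 65, 65, 66, 65, 65, 65, 65, 66, 65, 65, 65, 65, 65, 63, 51, 20, 12, 15, 15, 17, 16, 10, 11, 10, 7, 6, 10, 7, 9, 8, 8]
```

The moment and the level end face show that the case is held rigidly: its tilt is about 0. I'll put it back on the bench, then test whether a finger opening close to the case width gives a lighter grip that lets it pivot.

Emit:
{"fn": "step_arm", "kwargs": {"moves": [{"tx": 5,"ty": 0,"tz": 8,"roll": 0},{"tx": 10,"ty": 0,"tz": 16,"roll": 0},{"tx": 13,"ty": 0,"tz": 24,"roll": 0},{"tx": 17,"ty": 0,"tz": 32,"roll": 0},{"tx": 19,"ty": 0,"tz": 40,"roll": 0},{"tx": 21,"ty": 0,"tz": 44,"roll": 0},{"tx": 21,"ty": 0,"tz": 46,"roll": 0},{"tx": 21,"ty": 0,"tz": 48,"roll": 0},{"tx": 21,"ty": 0,"tz": 48,"roll": 0}]}}

```text
t: 4.72
eef_pos: [595.0, -153.7, 6.5]
tcp_rot: [3.141, -0.0, 1.271]
ft_force: [-0.7, -0.0, -1.6]
opening: 0.609
grip_force: 30.0
```

Emit:
{"fn": "step_arm", "kwargs": {"moves": [{"tx": 0,"ty": 0,"tz": 0,"roll": 0},{"tx": 0,"ty": 0,"tz": 0,"roll": 0},{"tx": 0,"ty": 0,"tz": 0,"roll": 0}], "grip": 57.3}}

```text
t: 4.97
eef_pos: [595.1, -153.9, 6.5]
tcp_rot: [3.141, 0.0, 1.271]
ft_force: [0.3, 0.0, 0.8]
opening: 0.602
grip_force: 30.0
```

Emit:
{"fn": "step_arm", "kwargs": {"moves": [{"tx": 0,"ty": 0,"tz": 0,"roll": 0},{"tx": 0,"ty": 0,"tz": 0,"roll": 0},{"tx": 0,"ty": 0,"tz": 0,"roll": 0}], "grip": 57.8}}

```text
t: 5.22
eef_pos: [595.1, -153.9, 6.4]
tcp_rot: [3.141, 0.0, 1.271]
ft_force: [0.3, 0.1, 2.7]
opening: 0.608
grip_force: 13.5
```

Emit:
{"fn": "step_arm", "kwargs": {"moves": [{"tx": 0,"ty": 0,"tz": 0,"roll": 0},{"tx": 0,"ty": 0,"tz": 0,"roll": 0}], "grip": 58.0}}

```text
t: 5.38
eef_pos: [595.1, -153.9, 6.4]
tcp_rot: [3.141, 0.0, 1.271]
ft_force: [-1.1, -1.8, 3.5]
opening: 0.608
grip_force: 4.6
```

Emit:
{"fn": "step_arm", "kwargs": {"moves": [{"tx": 0,"ty": 0,"tz": 0,"roll": 0},{"tx": 0,"ty": 0,"tz": 0,"roll": 0}], "grip": 58.2}}

```text
t: 5.55
eef_pos: [595.0, -153.7, 6.1]
tcp_rot: [3.141, -0.0, 1.271]
ft_force: [0.1, -0.4, 0.1]
opening: 0.611
grip_force: 0.4
```

Emit:
{"fn": "step_arm", "kwargs": {"moves": [{"tx": 0,"ty": 0,"tz": 0,"roll": 0},{"tx": 0,"ty": 0,"tz": 0,"roll": 0}], "grip": 58.5}}

```text
t: 5.72
eef_pos: [594.9, -153.7, 6.0]
tcp_rot: [3.142, -0.0, 1.271]
ft_force: [0.8, -0.2, 0.5]
opening: 0.619
grip_force: 0.3
```

A target opening just under the width gives a graded force: 57.8 gives 13.5 N and 58.0 gives 4.6 N. I'll seat a little lower and nearer the clasp, then take a light grip.

Emit:
{"fn": "step_arm", "kwargs": {"moves": [{"tx": 2,"ty": 0,"tz": 2,"roll": 0},{"tx": 5,"ty": 0,"tz": 4,"roll": 0},{"tx": 5,"ty": 0,"tz": 4,"roll": 0},{"tx": 5,"ty": 0,"tz": 4,"roll": 0}], "grip": 60}}

```text
t: 6.05
eef_pos: [596.3, -148.6, 1.9]
tcp_rot: [-3.141, -0.0, 1.271]
ft_force: [-0.3, -0.1, -0.0]
opening: 0.633
grip_force: 0.0
```

Emit:
{"fn": "step_arm", "kwargs": {"moves": [{"tx": 0,"ty": 0,"tz": 0,"roll": 0},{"tx": 0,"ty": 0,"tz": 0,"roll": 0},{"tx": 0,"ty": 0,"tz": 0,"roll": 0}], "grip": 57.95}}

```text
t: 6.3
eef_pos: [596.5, -149.0, 2.2]
tcp_rot: [3.141, -0.0, 1.271]
ft_force: [1.2, 0.7, -0.9]
opening: 0.607
grip_force: 3.4
```

Emit:
{"fn": "step_arm", "kwargs": {"moves": [{"tx": 0,"ty": 0,"tz": -2,"roll": 0},{"tx": -1,"ty": 0,"tz": -5,"roll": 0},{"tx": -2,"ty": 0,"tz": -9,"roll": 0},{"tx": -3,"ty": 0,"tz": -13,"roll": 0},{"tx": -4,"ty": 0,"tz": -17,"roll": 0},{"tx": -4,"ty": 0,"tz": -17,"roll": 0}]}}

```text
t: 6.8
eef_pos: [595.5, -153.1, 20.2]
tcp_rot: [3.14, 0.0, 1.271]
ft_force: [0.7, 1.1, -1.1]
opening: 0.608
grip_force: 2.9
```

```bash
cat >> h.py <<'E'
def rep():
    from cell import env,optics
    s=env.state();print(s["ft_force"].round(2),s["moment"].round(3),s["eef_pos"].round(1),s["grip_force"])
    c=optics.read_camera("wrist")
    g=cv2.cvtColor(c["pixels"],cv2.COLOR_BGR2GRAY).astype(int)
    for col in (285,300,360): print("col",col,"start 120",g[120:270:3,col].tolist())
    return c
E
python3 -c "
from h import *
rep()"
```

```text
[ 0.72  1.14 -1.05] [0.064 0.127 0.002] [ 595.5 -153.1   20.2] 2.9430433362722397
col 285 start 120 [223, 223, 223, 223, 223, 223, 222, 222, 223, 221, 221, 219, 107, 108, 107, 107, 107, 107, 108, 107, 108, 107, 107, 107, 108, 107, 107, 108, 107, 108, 108, 101, 50, 51, 51, 46, 50, 51, 51, 58, 63, 63, 63, 62, 62, 61, 62, 63, 63, 63]
col 300 start 120 [222, 222, 223, 222, 222, 221, 222, 222, 222, 222, 222, 98, 107, 108, 107, 108, 107, 108, 108, 107, 108, 108, 108, 108, 108, 107, 108, 108, 108, 108, 108, 102, 50, 48, 49, 44, 52, 51, 52, 57, 80, 77, 75, 76, 69, 70, 71, 65, 62, 61]
col 360 start 120 [222, 222, 221, 222, 221, 222, 221, 221, 222, 222, 222, 224, 102, 110, 109, 108, 108, 109, 109, 108, 108, 108, 108, 108, 107, 107, 108, 108, 107, 107, 108, 101, 51, 51, 50, 45, 51, 49, 51, 57, 63, 62, 62, 62, 63, 62, 63, 63, 63, 63]
```

It is pivoting now: the end face in the wrist view grew from 14 to 24 px, which is about 10° of tilt, and the foot is on the bench. Continuing the arc.

Emit:
{"fn": "step_arm", "kwargs": {"moves": [{"tx": -3,"ty": 0,"tz": -8,"roll": 0},{"tx": -7,"ty": 0,"tz": -17,"roll": 0},{"tx": -12,"ty": 0,"tz": -25,"roll": 0},{"tx": -17,"ty": 0,"tz": -33,"roll": 0},{"tx": -23,"ty": 0,"tz": -40,"roll": 0},{"tx": -30,"ty": 0,"tz": -46,"roll": 0},{"tx": -37,"ty": 0,"tz": -52,"roll": 0},{"tx": -44,"ty": 0,"tz": -57,"roll": 0},{"tx": -44,"ty": 0,"tz": -57,"roll": 0}]}}

```text
t: 7.6
eef_pos: [582.2, -196.3, 77.3]
tcp_rot: [3.14, 0.0, 1.27]
ft_force: [1.1, 0.6, 1.2]
opening: 0.612
grip_force: 2.9
```

```bash
python3 -c "
from h import *
rep()"
```

```text
[1.07 0.57 1.15] [ 0.126 -0.039  0.006] [ 582.2 -196.3   77.3] 2.892891839146614
col 285 start 120 [225, 224, 224, 224, 225, 224, 225, 224, 224, 226, 103, 109, 109, 110, 108, 108, 108, 107, 107, 107, 108, 108, 109, 108, 107, 108, 108, 108, 108, 101, 62, 62, 62, 63, 63, 62, 63, 62, 18, 63, 62, 63, 64, 62, 63, 65, 54, 53, 53, 52]
col 300 start 120 [224, 224, 224, 224, 224, 224, 224, 224, 224, 157, 108, 110, 110, 108, 109, 109, 109, 109, 107, 108, 108, 108, 108, 108, 108, 107, 109, 108, 108, 102, 62, 62, 62, 61, 67, 68, 72, 75, 69, 66, 62, 64, 63, 62, 63, 64, 71, 59, 51, 52]
col 360 start 120 [224, 223, 223, 224, 223, 223, 224, 224, 223, 223, 220, 106, 109, 108, 109, 108, 108, 108, 107, 108, 108, 108, 107, 108, 108, 108, 107, 108, 108, 102, 62, 63, 64, 63, 63, 63, 63, 62, 19, 63, 62, 61, 62, 61, 64, 64, 54, 52, 53, 52]
```

Emit:
{"fn": "step_arm", "kwargs": {"moves": [{"tx": -8,"ty": 0,"tz": -4.5,"roll": 0},{"tx": -16,"ty": 0,"tz": -8.5,"roll": 0},{"tx": -25,"ty": 0,"tz": -11.5,"roll": 0},{"tx": -34,"ty": 0,"tz": -14,"roll": 0},{"tx": -43,"ty": 0,"tz": -15.5,"roll": 0},{"tx": -52,"ty": 0,"tz": -16.5,"roll": 0},{"tx": -60,"ty": 0,"tz": -16.5,"roll": 0},{"tx": -66,"ty": 0,"tz": -16,"roll": 0},{"tx": -66,"ty": 0,"tz": -16,"roll": 0},{"tx": -66,"ty": 0,"tz": -16,"roll": 0}]}}

```text
t: 8.48
eef_pos: [562.5, -258.4, 92.2]
tcp_rot: [3.141, 0.0, 1.27]
ft_force: [-1.8, -0.8, 4.4]
opening: 0.607
grip_force: 4.4
```

Run:
```python
from h import *
from cell import optics
w=rep()["pixels"]
f=lambda im,x,y,W,H,k:cv2.resize(im[y:y+H,x:x+W],(W*k,H*k),interpolation=cv2.INTER_CUBIC)
s=optics.read_camera("scene")["pixels"];q=optics.read_camera("side")["pixels"]
cv2.imwrite("pics/c4.png",np.vstack([np.hstack([f(s,205,170,100,75,4),f(q,235,110,100,75,4)]),np.hstack([f(w,120,120,400,260,1),np.zeros((260,400,3),np.uint8)])]))
```

```text
[-1.77 -0.82  4.4 ] [-0.029  0.422  0.057] [ 562.5 -258.4   92.2] 4.429458640515804
col 285 start 120 [237, 237, 237, 237, 237, 237, 237, 239, 109, 113, 113, 114, 112, 113, 113, 114, 113, 112, 113, 113, 114, 114, 112, 113, 111, 54, 46, 47, 47, 46, 48, 47, 46, 68, 73, 73, 72, 71, 71, 71, 71, 71, 71, 35, 72, 69, 70, 68, 70, 69]
col 300 start 120 [237, 238, 238, 238, 238, 238, 238, 238, 217, 111, 113, 113, 113, 113, 114, 112, 114, 114, 114, 113, 113, 112, 114, 115, 3, 47, 46, 46, 45, 46, 47, 46, 47, 67, 72, 72, 71, 73, 72, 67, 92, 94, 93, 91, 90, 91, 85, 70, 70, 69]
col 360 start 120 [236, 236, 236, 236, 236, 236, 236, 236, 236, 237, 239, 104, 113, 113, 114, 113, 113, 113, 114, 114, 113, 114, 113, 115, 0, 48, 47, 46, 46, 46, 46, 46, 47, 68, 71, 72, 71, 71, 70, 72, 70, 71, 71, 35, 72, 70, 70, 70, 71, 70]
```

View pics/c4.png

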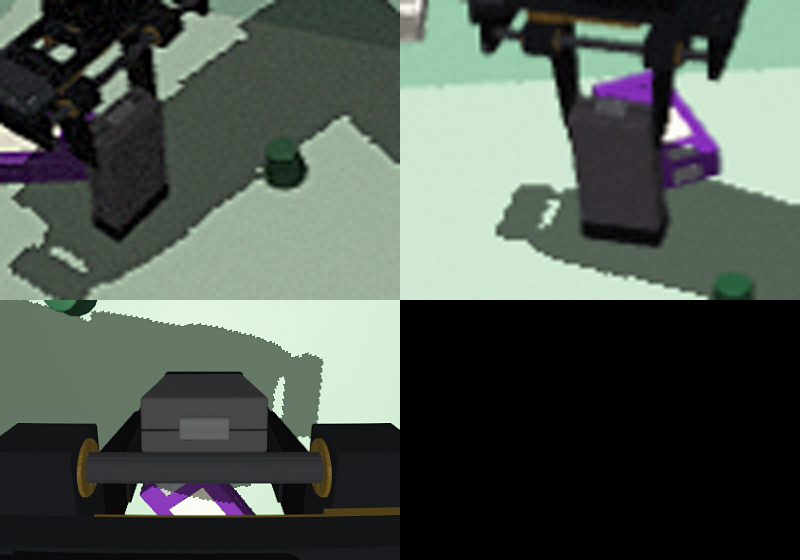

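The case is nearly upright, with its foot on the bench. From the wrist view (top front edge row 219, foot row 192) it still leans about 7–8° toward the clasp side, so I'll bring it over.

Emit:
{"fn": "step_arm", "kwargs": {"moves": [{"tx": -3,"ty": 0,"tz": 0,"roll": 0},{"tx": -6,"ty": 0,"tz": 0,"roll": 0},{"tx": -9,"ty": 0,"tz": 0,"roll": 0},{"tx": -12,"ty": 0,"tz": 0.5,"roll": 0},{"tx": -13,"ty": 0,"tz": 1,"roll": 0},{"tx": -13,"ty": 0,"tz": 1,"roll": 0},{"tx": -13,"ty": 0,"tz": 1,"roll": 0}]}}

```text
t: 9.22
eef_pos: [558.8, -270.4, 91.1]
tcp_rot: [3.141, 0.0, 1.271]
ft_force: [-0.9, -0.5, 0.6]
opening: 0.61
grip_force: 3.1
```

Run:
```python
from h import *
c=rep();w=c["pixels"];pickle.dump(c,open("w5.pkl","wb"))
g=cv2.cvtColor(w,cv2.COLOR_BGR2GRAY).astype(int)
g2=g[170:255]
for col in (290,360): print(g[180:260,col].tolist())
for r in range(184,232,4): print(r,g[r,250:400:2].tolist())
```

```text
[-0.91 -0.47  0.61] [-0.016  0.222  0.03 ] [ 558.8 -270.4   91.1] 3.059588670730591
col 285 start 120 [237, 237, 237, 237, 237, 237, 237, 208, 111, 111, 111, 111, 111, 111, 111, 112, 111, 111, 111, 112, 46, 48, 47, 49, 48, 48, 50, 47, 49, 49, 47, 48, 49, 48, 64, 67, 67, 67, 67, 66, 68, 66, 67, 67, 57, 68, 67, 66, 67, 66]
col 300 start 120 [238, 238, 239, 238, 238, 238, 238, 239, 101, 113, 112, 112, 113, 112, 112, 113, 112, 113, 112, 107, 13, 47, 48, 47, 49, 48, 48, 49, 48, 47, 48, 48, 48, 49, 64, 68, 67, 67, 66, 66, 67, 73, 90, 93, 90, 89, 88, 89, 68, 66]
col 360 start 120 [236, 236, 236, 236, 236, 236, 237, 237, 237, 237, 238, 98, 111, 111, 111, 112, 111, 112, 111, 105, 8, 49, 50, 49, 49, 48, 49, 48, 49, 50, 47, 48, 48, 48, 63, 67, 67, 67, 67, 67, 66, 66, 67, 67, 57, 69, 66, 66, 66, 66]
[9, 23, 44, 50, 49, 48, 48, 48, 47, 49, 49, 47, 48, 50, 49, 49, 50, 48, 49, 48, 48, 48, 50, 49, 49, 48, 48, 48, 48, 49, 48, 47, 50, 48, 49, 48, 48, 48, 48, 48, 48, 55, 64, 65, 67, 69, 67, 68, 67, 67, 67, 67, 67, 68, 67, 67, 66, 67, 67, 67, 67, 67, 67, 66, 67, 67, 67, 67, 67, 68, 66, 68, 58, 15, 45, 6
[... 3548 characters left out ...]
, 49, 50, 49, 49, 49, 49, 48, 47, 48, 42, 112, 111, 110, 98, 234, 231]
224 [110, 110, 110, 112, 113, 63, 66, 66, 67, 66, 67, 66, 65, 67, 66, 66, 66, 66, 67, 66, 67, 67, 67, 67, 66, 66, 67, 66, 65, 67, 66, 67, 66, 65, 66, 66, 66, 66, 65, 66, 65, 67, 67, 66, 65, 67, 66, 66, 66, 65, 66, 66, 67, 66, 67, 67, 66, 66, 67, 66, 66, 67, 66, 66, 67, 66, 66, 67, 65, 63, 112, 104, 240, 232, 231]
228 [110, 110, 110, 110, 111, 54, 67, 67, 67, 67, 68, 67, 67, 66, 66, 68, 67, 68, 66, 67, 67, 66, 67, 67, 67, 67, 67, 67, 67, 67, 67, 66, 67, 68, 68, 66, 66, 68, 68, 68, 67, 68, 66, 67, 67, 67, 67, 68, 67, 66, 66, 67, 66, 68, 67, 67, 66, 67, 67, 67, 67, 67, 66, 67, 67, 66, 67, 67, 65, 69, 112, 110, 210, 233, 230]
```

The side edges converge at row 122.5, against 109 for true vertical, so about 2° of lean remains. A small nudge, then let go.

Emit:
{"fn": "step_arm", "kwargs": {"moves": [{"tx": -2,"ty": 0,"tz": 0.3,"roll": 0},{"tx": -3.5,"ty": 0,"tz": 0.5,"roll": 0},{"tx": -3.5,"ty": 0,"tz": 0.5,"roll": 0},{"tx": -3.5,"ty": 0,"tz": 0.5,"roll": 0}]}}

```text
t: 9.6
eef_pos: [557.8, -273.7, 90.6]
tcp_rot: [-3.142, 0.0, 1.271]
ft_force: [-1.3, 0.3, -0.5]
opening: 0.61
grip_force: 2.9
```

Emit:
{"fn": "step_arm", "kwargs": {"moves": [{"tx": 0,"ty": 0,"tz": 0,"roll": 0},{"tx": 0,"ty": 0,"tz": 0,"roll": 0},{"tx": 0,"ty": 0,"tz": 0,"roll": 0}], "grip": 58.6}}

```text
t: 9.85
eef_pos: [557.9, -273.6, 90.7]
tcp_rot: [3.141, -0.0, 1.271]
ft_force: [-0.5, -0.6, -0.0]
opening: 0.616
grip_force: 0.0
```

```bash
cat >> h.py <<'E'
def vp():
    from cell import env,optics
    c=optics.read_camera("wrist");g=cv2.cvtColor(c["pixels"],cv2.COLOR_BGR2GRAY).astype(int)
    R=[];W=[];M=[]
    for r in range(188,217,2):
        dk=np.where(g[r,240:410]<60)[0]+240; R.append(r);W.append(dk.max()-dk.min());M.append((dk.max()+dk.min())/2)
    a,b=np.polyfit(R,W,1);v=-b/a
    print("lean deg",np.degrees(np.arctan((v-c["mtx"][1,2])/c["mtx"][1,1]))+14.66,"mid@vp",np.polyval(np.polyfit(R,M,1),v),"W@200",200*a+b,"M",np.mean(M), "resid",np.std(np.array(W)-np.polyval([a,b],R)))
    s=env.state();print(s["t"],s["ft_force"].round(2),s["eef_pos"].round(1),s["opening"],s["grip_force"])
E
python3 -c "
from h import *
vp()"
```

```text
lean deg 0.17474084318467398 mid@vp 322.9423365487673 W@200 99.57857142857141 M 323.43333333333334 resid 0.4220133150686621
9.9 [-0.58  0.31 -0.26] [ 557.9 -273.6   90.7] 0.6167544118146132 0.0
```

The case stands free, with a lean of 0.2°. Opening fully and rising.

Emit:
{"fn": "step_arm", "kwargs": {"moves": [{"tx": 0,"ty": 0,"tz": 0,"roll": 0},{"tx": 0,"ty": 0,"tz": 0,"roll": 0},{"tx": 0,"ty": 0,"tz": 0,"roll": 0},{"tx": 0,"ty": 0,"tz": 0,"roll": 0},{"tx": 0,"ty": 0,"tz": 0,"roll": 0},{"tx": 0,"ty": 0,"tz": -10,"roll": 0},{"tx": 0,"ty": 0,"tz": -25,"roll": 0},{"tx": 0,"ty": 0,"tz": -45,"roll": 0},{"tx": 0,"ty": 0,"tz": -70,"roll": 0},{"tx": 0,"ty": 0,"tz": -95,"roll": 0},{"tx": 0,"ty": 0,"tz": -100,"roll": 0},{"tx": 0,"ty": 0,"tz": -100,"roll": 0}], "grip": 76}}

```text
t: 10.9
eef_pos: [558.4, -273.9, 193.0]
tcp_rot: [3.138, 0.001, 1.271]
ft_force: [-0.0, 0.6, -0.2]
opening: 0.797
grip_force: 0.0
```

Run:
```python
from h import *
from cell import env,optics
f=lambda im,x,y,W,H,k:cv2.resize(im[y:y+H,x:x+W],(W*k,H*k),interpolation=cv2.INTER_CUBIC)
d={n:optics.read_camera(n) for n in("scene","side","wrist")};pickle.dump(d,open("d6.pkl","wb"))
print(env.state()["eef_pos"],env.state()["tcp_rot"])
cv2.imwrite("pics/c6.png",np.vstack([np.hstack([f(d["scene"]["pixels"],205,170,80,60,5),f(d["side"]["pixels"],245,110,80,60,5)]),np.hstack([f(d["wrist"]["pixels"],200,120,240,180,1),np.zeros((180,560,3),np.uint8)])]))
```

```text
[ 557.36829829 -273.32668194  189.67831968] [-3.14016250e+00 -4.23422906e-04  1.27076483e+00]
```

View pics/c6.png

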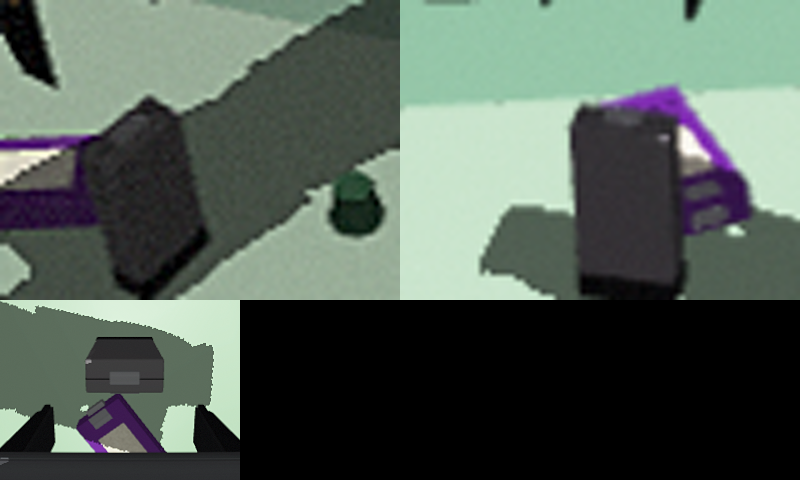

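The case stands upright on the bench, foot band down. In the wrist view its top face spans about (285–363, 180–212). The loupe and the purple look-alike are untouched. Now I'll measure the top centre for the regrip.

Run:
```python
from h import *
from cell import env
s=env.state();print(s["joints"].round(2))
c=pickle.load(open("d6.pkl","rb"))["wrist"]
g=cv2.cvtColor(c["pixels"],cv2.COLOR_BGR2GRAY).astype(int)
for col in(295,350):print(g[150:225:1,col].tolist())
for r in(185,206):print(r,g[r,278:372].tolist())
P=np.array([ray(c,p,120)[:2] for p in((285,180),(363.5,180),(363.5,211.5),(285,211.5))]);print(P,P.mean(0))
yaw=s["tcp_rot"][2];d=P.mean(0)-s["eef_pos"][:2];print(d@[np.cos(yaw),np.sin(yaw)],d@[np.sin(yaw),-np.cos(yaw)])
v=(P[0]+P[1]-P[2]-P[3])/2;print("thick",np.linalg.norm(v),np.arctan2(v[1],v[0]),np.linalg.norm(P[0]-P[1]))
```

```text
[-0.56  0.51  1.6   0.    1.04 -0.26]
[101, 104, 103, 103, 103, 102, 104, 105, 105, 88, 82, 95, 58, 45, 42, 42, 44, 44, 44, 45, 47, 43, 44, 45, 45, 45, 45, 44, 45, 54, 61, 62, 61, 62, 61, 62, 61, 61, 60, 62, 62, 61, 62, 62, 60, 61, 61, 61, 43, 26, 63, 63, 62, 61, 61, 61, 60, 61, 61, 61, 60, 57, 67, 106, 102, 102, 102, 102, 102, 101, 102, 103, 100, 84, 64]
[103, 103, 103, 103, 103, 105, 99, 2, 12, 31, 45, 44, 45, 44, 44, 44, 44, 43, 41, 45, 44, 44, 44, 43, 43, 43, 44, 43, 46, 55, 60, 63, 62, 62, 61, 60, 62, 61, 61, 61, 61, 62, 61, 61, 60, 61, 62, 60, 44, 26, 63, 63, 60, 61, 60, 60, 60, 59, 61, 61, 61, 57, 66, 104, 103, 103, 101, 102, 102, 101, 101, 102, 102, 101, 102]
185 [102, 102, 103, 101, 103, 103, 105, 76, 56, 58, 61, 61, 61, 61, 61, 61, 60, 62, 61, 62, 61, 62, 62, 61, 61, 61, 61, 61, 61, 62, 60, 61, 61, 62, 62, 61, 61, 61, 61, 60, 61, 62, 61, 61, 62, 62, 62, 62, 61, 61, 62, 62, 62, 61, 62, 62, 62, 61, 61, 61, 61, 61, 63, 61, 62, 60, 62, 62, 62, 59, 61, 62, 60, 61, 62, 61, 60, 62, 61, 61, 62, 62, 62, 62, 59, 61, 96, 105, 103, 103, 102, 103, 104, 103]
206 [102, 102, 102, 102, 102, 102, 104, 85, 60, 59, 61, 61, 60, 61, 60, 60, 60, 60, 60, 61, 60, 60, 60, 61, 59, 60, 60, 60, 59, 60, 60, 59, 60, 60, 60, 60, 59, 59, 60, 60, 59, 60, 60, 61, 60, 60, 60, 60, 59, 60, 61, 59, 60, 61, 60, 60, 61, 60, 60, 61, 61, 61, 61, 60, 61, 60, 61, 61, 60, 60, 61, 61, 60, 60, 61, 61, 59, 61, 60, 60, 60, 61, 60, 61, 58, 76, 99, 102, 103, 101, 103, 102, 102, 102]
[[ 536.3 -245. ]
 [ 591.1 -262. ]
 [ 584.6 -285.1]
 [ 528.5 -267.8]] [ 560.125 -264.975]
8.793332772371626 0.16520998371145978
thick 24.037990764620933 1.2687800523198625 57.376301728152605
```

Emit:
{"fn": "step_arm", "kwargs": {"moves": [{"tx": 2,"ty": 0,"tz": 0,"roll": 0.12},{"tx": 4,"ty": 0,"tz": 0,"roll": 0.24},{"tx": 6,"ty": 0,"tz": 0,"roll": 0.36},{"tx": 9,"ty": 0,"tz": 0,"roll": 0.48},{"tx": 9,"ty": 0,"tz": 0,"roll": 0.6},{"tx": 9,"ty": 0,"tz": 0,"roll": 0.72},{"tx": 9,"ty": 0,"tz": 0,"roll": 0.84},{"tx": 9,"ty": 0,"tz": 0,"roll": 0.96},{"tx": 9,"ty": 0,"tz": 0,"roll": 1.08},{"tx": 9,"ty": 0,"tz": 0,"roll": 1.2},{"tx": 9,"ty": 0,"tz": 0,"roll": 1.32},{"tx": 9,"ty": 0,"tz": 0,"roll": 1.44}], "grip": 52}}

```text
t: 12.05
eef_pos: [560.1, -264.7, 189.1]
tcp_rot: [-3.141, 0.002, -0.175]
ft_force: [0.1, 0.7, -0.8]
opening: 0.547
grip_force: 0.0
```

Emit:
{"fn": "step_arm", "kwargs": {"moves": [{"tx": 0,"ty": 0,"tz": 0,"roll": 0.1},{"tx": 0,"ty": 0,"tz": 0,"roll": 0.131},{"tx": 0,"ty": 0,"tz": 0,"roll": 0.131},{"tx": 0,"ty": 0,"tz": 0,"roll": 0.131}]}}

```text
t: 12.38
eef_pos: [560.2, -264.8, 189.6]
tcp_rot: [-3.141, 0.002, -0.299]
ft_force: [0.6, -0.3, 0.8]
opening: 0.55
grip_force: 0.0
```

Run:
```python
from h import *
from cell import env,optics
s=env.state();print(s["joints"].round(2),s["eef_pos"].round(1),s["tcp_rot"].round(3),s["opening"])
c=optics.read_camera("wrist");pickle.dump(c,open("w7.pkl","wb"))
K=[cv2.projectPoints(np.array([p],float),cv2.Rodrigues(c["view"][:3,:3])[0],c["view"][:3,3],c["mtx"],np.array(c["dist"]))[0][0,0].round(0) for p in((536.3,-245,120),(591,-262,120),(584.6,-286,120),(528.5,-268,120))];print(K)
cv2.imwrite("pics/w7.png",c["pixels"])
```

```text
[-0.55  0.51  1.6   0.    1.03  1.32] [ 560.2 -264.8  189.6] [-3.141e+00  2.000e-03 -2.990e-01] 0.5504300263152724
[array([308., 243.]), array([307., 169.]), array([342., 168.]), array([340., 244.])]
```

View pics/w7.png

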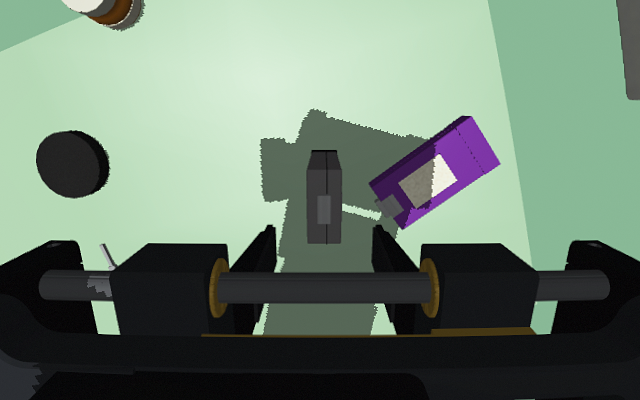

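The case is centred between the fingers (case 307–341, fingers 276–372) and aligned with them. Descending, gripping and lifting.

Emit:
{"fn": "step_arm", "kwargs": {"moves": [{"tx": 0,"ty": 0,"tz": 20,"roll": 0},{"tx": 0,"ty": 0,"tz": 40,"roll": 0},{"tx": 0,"ty": 0,"tz": 60,"roll": 0},{"tx": 0,"ty": 0,"tz": 78,"roll": 0},{"tx": 0,"ty": 0,"tz": 90,"roll": 0},{"tx": 0,"ty": 0,"tz": 97,"roll": 0},{"tx": 0,"ty": 0,"tz": 97,"roll": 0}]}}

```text
t: 13.02
eef_pos: [560.1, -264.7, 92.3]
tcp_rot: [-3.141, 0.002, -0.3]
ft_force: [0.6, -1.3, -0.1]
opening: 0.55
grip_force: 0.0
```

Emit:
{"fn": "step_arm", "kwargs": {"moves": [{"tx": 0,"ty": 0,"tz": 0,"roll": 0},{"tx": 0,"ty": 0,"tz": 0,"roll": 0},{"tx": 0,"ty": 0,"tz": 0,"roll": 0},{"tx": 0,"ty": 0,"tz": 0,"roll": 0},{"tx": 0,"ty": 0,"tz": 0,"roll": 0},{"tx": 0,"ty": 0,"tz": 0,"roll": 0},{"tx": 0,"ty": 0,"tz": 0,"roll": 0},{"tx": 0,"ty": 0,"tz": 0,"roll": 0},{"tx": 0,"ty": 0,"tz": 0,"roll": 0}], "grip": 18}}

```text
t: 13.77
eef_pos: [560.7, -265.1, 94.3]
tcp_rot: [3.141, -0.001, -0.3]
ft_force: [-0.6, 0.9, 6.1]
opening: 0.271
grip_force: 30.0
```

Emit:
{"fn": "step_arm", "kwargs": {"moves": [{"tx": 0,"ty": 0,"tz": -5,"roll": 0},{"tx": 0,"ty": 0,"tz": -15,"roll": 0},{"tx": 0,"ty": 0,"tz": -35,"roll": 0},{"tx": 0,"ty": 0,"tz": -60,"roll": 0},{"tx": 0,"ty": 0,"tz": -90,"roll": 0},{"tx": 0,"ty": 0,"tz": -120,"roll": 0},{"tx": 0,"ty": 0,"tz": -145,"roll": 0},{"tx": 0,"ty": 0,"tz": -160,"roll": 0},{"tx": 0,"ty": 0,"tz": -160,"roll": 0}]}}

```text
t: 14.52
eef_pos: [561.3, -265.4, 257.8]
tcp_rot: [3.14, -0.006, -0.3]
ft_force: [-0.2, -0.9, -2.3]
opening: 0.273
grip_force: 30.0
```

Held: 25.9 mm across the broad faces, carrying the full weight. Moving high across to the rack, whose centre is about (537.5, 230.5) with its y axis at about 80.7°. That means a −0.135 roll.

Emit:
{"fn": "step_arm", "kwargs": {"moves": [{"tx": -4,"ty": -10,"tz": 0,"roll": 0},{"tx": -11,"ty": -30,"tz": 0,"roll": 0},{"tx": -20,"ty": -56,"tz": 0,"roll": 0},{"tx": -30,"ty": -84,"tz": 0,"roll": 0},{"tx": -40,"ty": -112,"tz": 0,"roll": 0},{"tx": -51,"ty": -140,"tz": 0,"roll": 0},{"tx": -61,"ty": -168,"tz": 0,"roll": 0},{"tx": -71,"ty": -196,"tz": 0,"roll": 0},{"tx": -81,"ty": -224,"tz": 0,"roll": 0},{"tx": -91,"ty": -252,"tz": 0,"roll": 0},{"tx": -101,"ty": -280,"tz": 0,"roll": 0},{"tx": -108,"ty": -300,"tz": 0,"roll": 0}]}}

```text
t: 15.52
eef_pos: [544.4, 56.3, 252.0]
tcp_rot: [3.141, 0.003, -0.299]
ft_force: [0.4, -0.5, -2.6]
opening: 0.27
grip_force: 30.0
```

Emit:
{"fn": "step_arm", "kwargs": {"moves": [{"tx": -10,"ty": -27,"tz": 0,"roll": -0.02},{"tx": -20,"ty": -54,"tz": 0,"roll": -0.05},{"tx": -30,"ty": -82,"tz": 0,"roll": -0.08},{"tx": -40,"ty": -110,"tz": 0,"roll": -0.1},{"tx": -49,"ty": -135,"tz": 0,"roll": -0.12},{"tx": -56,"ty": -153,"tz": 0,"roll": -0.135},{"tx": -60,"ty": -163,"tz": 0,"roll": -0.135},{"tx": -61,"ty": -166,"tz": 0,"roll": -0.135},{"tx": -61,"ty": -166,"tz": 0,"roll": -0.135},{"tx": -61,"ty": -166,"tz": 0,"roll": -0.135}]}}

```text
t: 16.35
eef_pos: [536.6, 229.4, 253.1]
tcp_rot: [3.141, 0.001, -0.166]
ft_force: [0.4, 0.3, -1.9]
opening: 0.27
grip_force: 30.0
```

Run:
```python
from h import *
from cell import env,optics
s=env.state();print(s["eef_pos"].round(1),s["tcp_rot"].round(3),s["ft_force"].round(2),s["t"])
c=optics.read_camera("wrist");pickle.dump(c,open("w8.pkl","wb"))
hsv=cv2.cvtColor(c["pixels"],cv2.COLOR_BGR2HSV)
w=((hsv[...,0]>5)&(hsv[...,0]<25)&(hsv[...,1]>70)&(hsv[...,2]>60)).astype(np.uint8)
w[235:]=0
for b in big(w,6):
    if b.sum()<60: continue
    ap=cv2.approxPolyDP(max(cv2.findContours(b,0,2)[0],key=len),2.5,True)[:,0]
    print(b.sum(),[(p.tolist(),ray(c,p,85)[:2].tolist(),ray(c,p,8)[:2].tolist()) for p in ap])
def pr(p): return cv2.projectPoints(np.array([p],float),cv2.Rodrigues(c["view"][:3,:3])[0],c["view"][:3,3],c["mtx"],np.array(c["dist"]))[0][0,0].round(0).tolist()
ct=np.array([537.5,230.5]);a=-.165;X=np.array([np.cos(a),np.sin(a)]);Y=np.array([-X[1],X[0]])
for y in(-104,-96,-58,-50,50,58,96,104):print(y,pr([*(ct+45*X+y*Y),85]),pr([*(ct+45*X+y*Y),8]))
```

```text
[536.6 229.4 253.1] [ 3.141e+00  1.000e-03 -1.660e-01] [ 0.38  0.32 -1.91] 16.35
8963 [([219, 135], [599.5, 324.7], [597.8, 349.1]), ([221, 162], [572.7, 329.2], [564.9, 354.6]), ([227, 157], [576.6, 321.9], [569.8, 345.7]), ([228, 149], [584.3, 319.0], [579.2, 342.1]), ([230, 155], [578.1, 318.4], [571.6, 341.4]), ([249, 144], [585.6, 297.0], [580.8, 315.0]), ([265, 145], [581.9, 281.3], [576.3, 295.8]), ([268, 219], [505.1, 294.4], [481.9, 311.9]), ([275, 218], [504.9, 286.9], [481.8, 302.6]), ([283, 200], [522.9, 274.6], [503.8, 287.6]), ([298, 200], [520.3, 259.2], [500.7, 268.6]), ([307, 164], [556.0, 243.2], [544.5, 249.0]), ([340, 164], [550.5, 210.2], [537.7, 208.5]), ([349, 199], [512.6, 206.6], [491.2, 204.1]), ([362, 200], [509.3, 193.3], [487.1, 187.8]), ([370, 220], [486.1, 188.0], [458.7, 181.2]), ([377, 219], [486.0, 180.5], [458.5, 172.0]), ([379, 150], [558.1, 169.3], [547.0, 158.3]), ([396, 148], [557.3, 152.1], [546.1, 137.2]), ([424, 165], [535.4, 125.8], [519.2, 104.9]), ([426, 135], [565.3, 120.9], [555.9, 98.9]), ([407, 130], [573.3, 139.2], [565.7, 121.4]), ([244, 129], [600.9, 298.7], [599.6, 317.1])]
-104 [426.0, 135.0] [408.0, 131.0]
-96 [418.0, 135.0] [401.0, 131.0]
-58 [381.0, 135.0] [370.0, 130.0]
-50 [373.0, 135.0] [364.0, 130.0]
50 [272.0, 135.0] [281.0, 131.0]
58 [264.0, 135.0] [275.0, 131.0]
96 [226.0, 136.0] [244.0, 131.0]
104 [218.0, 136.0] [237.0, 131.0]
```

The predicted rack corners match the observed ones within 1 px (outer tops at (426,135) and (219,135)), and the tool is within 1–2 mm of the bay centre. Lowering.

Emit:
{"fn": "step_arm", "kwargs": {"moves": [{"tx": 1,"ty": -1,"tz": 10,"roll": 0},{"tx": 1,"ty": -1,"tz": 25,"roll": 0},{"tx": 1,"ty": -1,"tz": 45,"roll": 0},{"tx": 1,"ty": -1,"tz": 65,"roll": 0},{"tx": 1,"ty": -1,"tz": 85,"roll": 0},{"tx": 1,"ty": -1,"tz": 103,"roll": 0},{"tx": 1,"ty": -1,"tz": 118,"roll": 0},{"tx": 1,"ty": -1,"tz": 130,"roll": 0},{"tx": 1,"ty": -1,"tz": 138,"roll": 0},{"tx": 1,"ty": -1,"tz": 143,"roll": 0},{"tx": 1,"ty": -1,"tz": 145,"roll": 0},{"tx": 1,"ty": -1,"tz": 145,"roll": 0}]}}

```text
t: 17.4
eef_pos: [538.1, 230.7, 108.5]
tcp_rot: [3.142, 0.0, -0.166]
ft_force: [0.6, 0.3, -2.7]
opening: 0.272
grip_force: 30.0
```

Emit:
{"fn": "step_arm", "kwargs": {"moves": [{"tx": 0,"ty": 0,"tz": 1,"roll": 0},{"tx": 0,"ty": 0,"tz": 2,"roll": 0},{"tx": 0,"ty": 0,"tz": 3,"roll": 0},{"tx": 0,"ty": 0,"tz": 4,"roll": 0},{"tx": 0,"ty": 0,"tz": 4,"roll": 0}]}}

```text
t: 17.82
eef_pos: [538.0, 231.0, 104.7]
tcp_rot: [-3.142, -0.0, -0.165]
ft_force: [0.4, -0.8, -1.9]
opening: 0.27
grip_force: 30.0
```

Emit:
{"fn": "step_arm", "kwargs": {"moves": [{"tx": 0,"ty": 0,"tz": 0.7,"roll": 0},{"tx": 0,"ty": 0,"tz": 1.4,"roll": 0},{"tx": 0,"ty": 0,"tz": 2,"roll": 0},{"tx": 0,"ty": 0,"tz": 2,"roll": 0}]}}

```text
t: 18.15
eef_pos: [537.9, 231.0, 102.5]
tcp_rot: [3.142, 0.0, -0.165]
ft_force: [-0.8, -0.3, -2.1]
opening: 0.273
grip_force: 30.0
```

Emit:
{"fn": "step_arm", "kwargs": {"moves": [{"tx": 0,"ty": 0,"tz": 0.5,"roll": 0},{"tx": 0,"ty": 0,"tz": 1,"roll": 0},{"tx": 0,"ty": 0,"tz": 1,"roll": 0},{"tx": 0,"ty": 0,"tz": 1,"roll": 0}]}}

```text
t: 18.48
eef_pos: [538.1, 231.0, 102.3]
tcp_rot: [-3.141, -0.001, -0.165]
ft_force: [-1.5, -0.8, 5.2]
opening: 0.272
grip_force: 30.0
```

Emit:
{"fn": "step_arm", "kwargs": {"moves": [{"tx": 0,"ty": 0,"tz": 0.5,"roll": 0},{"tx": 0,"ty": 0,"tz": 1,"roll": 0},{"tx": 0,"ty": 0,"tz": 1,"roll": 0},{"tx": 0,"ty": 0,"tz": 1,"roll": 0}]}}

```text
t: 18.82
eef_pos: [538.1, 231.1, 102.3]
tcp_rot: [-3.141, -0.001, -0.165]
ft_force: [-4.8, -1.1, 15.3]
opening: 0.272
grip_force: 30.0
```

The foot is on the base board. Easing off 1 mm, then opening gently.

Emit:
{"fn": "step_arm", "kwargs": {"moves": [{"tx": 0,"ty": 0,"tz": -0.5,"roll": 0},{"tx": 0,"ty": 0,"tz": -1.2,"roll": 0},{"tx": 0,"ty": 0,"tz": -1.2,"roll": 0}]}}

```text
t: 19.07
eef_pos: [538.2, 231.0, 102.3]
tcp_rot: [-3.141, -0.001, -0.165]
ft_force: [-1.7, -0.8, 5.9]
opening: 0.273
grip_force: 30.0
```

Emit:
{"fn": "step_arm", "kwargs": {"moves": [{"tx": 0,"ty": 0,"tz": 0,"roll": 0},{"tx": 0,"ty": 0,"tz": 0,"roll": 0},{"tx": 0,"ty": 0,"tz": 0,"roll": 0}], "grip": 26.4}}

```text
t: 19.32
eef_pos: [538.1, 231.0, 101.7]
tcp_rot: [3.142, -0.0, -0.165]
ft_force: [-0.7, 0.5, -0.2]
opening: 0.281
grip_force: 0.1
```

Emit:
{"fn": "step_arm", "kwargs": {"moves": [{"tx": 0,"ty": 0,"tz": 0,"roll": 0},{"tx": 0,"ty": 0,"tz": 0,"roll": 0},{"tx": 0,"ty": 0,"tz": 0,"roll": 0},{"tx": 0,"ty": 0,"tz": 0,"roll": 0},{"tx": 0,"ty": 0,"tz": 0,"roll": 0},{"tx": 0,"ty": 0,"tz": 0,"roll": 0}], "grip": 44}}

```text
t: 19.82
eef_pos: [538.0, 231.0, 101.8]
tcp_rot: [3.142, -0.0, -0.165]
ft_force: [-0.2, 0.3, 0.1]
opening: 0.461
grip_force: 0.0
```

Emit:
{"fn": "step_arm", "kwargs": {"moves": [{"tx": 0,"ty": 0,"tz": -8,"roll": 0},{"tx": 0,"ty": 0,"tz": -20,"roll": 0},{"tx": 0,"ty": 0,"tz": -40,"roll": 0},{"tx": 0,"ty": 0,"tz": -65,"roll": 0},{"tx": 0,"ty": 0,"tz": -90,"roll": 0},{"tx": 0,"ty": 0,"tz": -110,"roll": 0},{"tx": 0,"ty": 0,"tz": -120,"roll": 0},{"tx": 0,"ty": 0,"tz": -120,"roll": 0},{"tx": 0,"ty": 0,"tz": -120,"roll": 0}]}}

```text
t: 20.57
eef_pos: [537.8, 230.9, 221.7]
tcp_rot: [-3.142, -0.0, -0.165]
ft_force: [-0.6, 0.1, -1.1]
opening: 0.464
grip_force: 0.0
```

Run:
```python
from h import *
from cell import env,optics
s=env.state();print(s["eef_pos"].round(1),s["tcp_rot"].round(3),s["grip_force"],s["t"])
c=optics.read_camera("wrist");im=c["pixels"]
hsv=cv2.cvtColor(im,cv2.COLOR_BGR2HSV)
g=((hsv[...,1]<60)&(hsv[...,2]<140)).astype(np.uint8);g[:,:285]=0;g[:,365:]=0;g[245:]=0;g[:100]=0
b=big(g)[0];print(b.sum(),cv2.boundingRect(b),cv2.minAreaRect(cv2.findNonZero(b)))
for r in range(140,245,8):
    x=np.where(b[r])[0]; print(r,(x.min(),x.max()) if len(x) else None,end=' ')
def pr(p): return cv2.projectPoints(np.array([p],float),cv2.Rodrigues(c["view"][:3,:3])[0],c["view"][:3,3],c["mtx"],np.array(c["dist"]))[0][0,0].round(0).tolist()
ct=np.array([537.5,230.5]);a=-.165;X=np.array([np.cos(a),np.sin(a)]);Y=np.array([-X[1],X[0]])
print("\nexpected",[pr([*(ct+x*X+y*Y),z]) for z in(128,8) for x,y in((29,-13),(29,13),(-29,13),(-29,-13))])
d0=pickle.load(open("d0.pkl","rb"))
for n in("scene","side"):
    q=optics.read_camera(n)["pixels"];df=cv2.absdiff(q,d0[n]["pixels"]).max(2);cv2.imwrite(f"pics/f_{n}.png",q)
    print(n,[cv2.boundingRect(k) for k in big(df>60,5)])
```

```text
[537.8 230.9 221.7] [-3.142 -0.    -0.165] 0.0 20.5667
3284 (308, 149, 57, 96) ((336.0, 196.5), (95.0, 56.0), 90.0)
140 None 148 None 156 (np.int64(311), np.int64(336)) 164 (np.int64(309), np.int64(338)) 172 (np.int64(308), np.int64(339)) 180 (np.int64(308), np.int64(339)) 188 (np.int64(308), np.int64(339)) 196 (np.int64(308), np.int64(339)) 204 (np.int64(309), np.int64(339)) 212 (np.int64(309), np.int64(341)) 220 (np.int64(309), np.int64(364)) 228 (np.int64(309), np.int64(364)) 236 (np.int64(334), np.int64(364)) 244 (np.int64(339), np.int64(364)) 
expected [[341.0, 164.0], [308.0, 164.0], [309.0, 233.0], [340.0, 233.0], [336.0, 147.0], [313.0, 147.0], [313.0, 197.0], [335.0, 197.0]]
scene [(268, 85, 119, 201), (380, 99, 95, 86), (353, 193, 62, 75), (235, 214, 43, 34), (388, 174, 62, 34)]
side [(215, 0, 245, 311), (454, 0, 79, 127), (543, 0, 52, 54), (549, 253, 41, 35), (553, 202, 60, 50)]
```

The case stands upright within about 2 px of the expected outline (columns 308–339, foot row 149 against 147 expected). Nothing is in contact with the gripper. Handing in.

```bash
python3 -c "
from cell import env
print(env.job_done())"
```

```text
the job is handed in; nothing more can be done
None
```

The case was stood up on its foot end, let go, regripped by its broad faces and set down upright in the rack's middle bay. I handed the job in at about 21 s; the hand-in returned no verdict.

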